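# Load the indexing table and hold its index plunger out

### The job

Load the indexing table: lay the sample plate that lies on the bench flat and fully down between the locating pins of the rectangular nest, stand the smaller of the two jars on the bench upright and fully down in the round ring nest, and let go of both. Then pull the spring-loaded index plunger straight up by its knob as far as it goes, so that its pin is clear of the hole, and finish while still holding it there against the spring. Leave the larger jar, the rubbing block and the steel wool pad where they are.

Things in the scene. Friction and masses are not known exactly. Their poses are not given: they have to be found in the camera images.
- sample_plate: flat brown metal plate, 45 (x) x 60 (y) x 8 (z) mm, 0.13 to 0.27 kg, lying loose on the bench; origin at the centre of its underside, z up. A half turn makes no difference to its fit
- small_jar: the smaller jar, round, with screw lid: body 56 mm in diameter up to 60 mm height, lid 50 mm in diameter, 70 mm high in all, 0.11 to 0.23 kg; stands loose on the bench; origin at the centre of its underside, z up
- large_jar: bystander: the larger jar, 69 mm in diameter, 95 mm high (too wide for the nest); origin at the centre of its underside
- rubbing_block: bystander: grey rounded block, 46 x 76 x 31 mm, lying on the bench; origin at the centre of its underside
- wool_pad: bystander: steel wool pad, 48 x 63 x 30 mm, lying on the bench; origin at the centre of its underside
- tile_nest_floor (a point): floor centre of the rectangular nest, 35 mm above the bench, on the fixed round dark steel index plate (280 mm wide, top at 30 mm). x, y = directions of the seated plate's 45 and 60 mm sides, z up. Eight pins, 8 mm thick, 9 mm high (top 4 mm tapered), at x +-28, y +-24 and at x +-14, y +-36 mm: the plate has 1.75 mm play each side; 40 mm free for a finger between the pins of a long side
- jar_nest_floor (a point): floor centre of the round nest, 35 mm above the bench, on the same index plate, 140 mm from the other nest's centre; z up. An aluminium ring stands on it: inner diameter 60 mm, flaring from 8 mm height to 68 mm at its rim, which is 14 mm above this floor (76 mm outer diameter). The small jar has 2 mm of play all round
- knob (a point): centre of the plunger's black round pull knob (28 mm in diameter, 26 mm high), 82 mm above the bench at rest; moves with the plunger. Below it, a 24 mm barrel (30 mm lock nut) from 16 mm under this point and a grey bracket arm, 36 mm wide, from 28 mm under it, at the plate's rim, 141 mm from either nest's centre. z up, x points to the middle of the index plate
- plunger (a joint): travel of the plunger, m: 0 = pin home in its hole (8 mm deep in it), growing as the knob is pulled straight up, 0.018 = at its stop, fully back. A spring pulls it down with about 4 N at 0, rising to about 10.5 N at the stop; it snaps back when let go
Things that resemble listed ones, but are neither listed nor needed, are in the scene too. What is shaped like the small_jar but red is not meant. Of the things shaped like the sample_plate, the brown one is meant.

How it is judged:
By the outcome, as a careful person would: the job done as asked, in the order asked, and still so for the second after the job is handed in, while the arm keeps its last pose, push and grip.
It also fails if it takes over 67 s, if anything falls off the work surface, if the arm or the gripper's body presses on something with over 40 N, if the wrist force passes 120 N, or if a joint passes its speed limit or range.

### The arm

A 6-joint arm with a two-finger parallel gripper is mounted at the origin on a cart in front of the work surface, level with it; the furniture and walls round the work are solid. World frame = base frame: x ahead of the robot, y to its left, z up, the work surface at z = 0. Lengths are in m, angles in rad, forces in N, time in s.
With the tool pointing down it reaches from about 0.35 to 0.875 m from the base axis. Payload 4.2 kg.
Tool frame: the origin (TCP) lies at the very end of the fingers, on their centre line; the grasp point (between the pads) lies 19 mm behind it; z points along the fingers, y is the direction in which the jaws open and shut (so a half turn about z gives the same grasp; the last joint's range is limited). The gripper opens to 85 mm and grips with 20 to 120 N. Pads are 22 mm wide; open, the fingers measure 114 mm over their backs; the gripper's body (76 mm by 85 mm) begins 54 mm behind the grasp point. The pads swing forward as they close: fully open they stand 13 mm farther back than shut.
Start: joints at [-1.055, 0.385, 0.008, 0, -1.194, -0.259], TCP at [0.159, -0.604, 0.231] pointing down, gripper open.
Joint ranges: [-3.14, 3.14], [-1.21, 2.06], [-1.07, 1.41], [-3.16, 2.05], [-2.99, -0.16], [-3.1, 3.1]. Speed limits (rad/s): [2.79, 2.79, 3.14, 3.14, 3.14, 3.14].

### API

Orientations are given as [roll, pitch, yaw] about the fixed x, y, z axes, in that order (R = Rz(yaw) Ry(pitch) Rx(roll)).
In Python, from workcell import r gives the robot as it stands. The module is installed in compiled form; this text tells all that it offers.
- The arm moves only by the tool step_arm, never from a script. Its argument "targets" is a list of rows, each an object with "claw": the finger opening in m, from 0 to 0.0854; "travel": the shift along the world's x, y, z in m, a list of three; "roll": the turn about the world's z in rad. In form: [{"claw": claw, "travel": [tx, ty, tz], "roll": roll}, ...]. A call has 1 to 10 rows; each row is the pose to reach, as a shift and turn from the pose measured when the call began; what a row does not reach only later rows make up. A row lasts 1/8 s, in which the tool goes at most 62.5 mm and 10.7 degrees, less where a joint would pass 70% of its speed; a pose out of reach is approached as far as the arm can. A call with a gripper value outside its range is refused whole. The fingers move at their own pace and stop on an object; "force" is the grip in N (left out, the last holds). Time passes only in rows, so rows that repeat a pose let the fingers close. It gives the time, the measured TCP pose, the force and the opening at its end, in the units of the state.
- r.get_state(): the state, without advancing time (a new reading comes with each control period).
- r.grab_frame(name): name is "side" or "top"; returns a dict with "frame" (400x640x3 uint8, blue, green, red), "fx", "fy", "cx", "cy" (pixels), "k1" (the pictures are not rectified: a ray, as slopes to the right and down, at radius r is drawn at 1 + k1 r^2 times it, then the intrinsics apply), "origin" and "orientation" of the camera in the world. Camera axes: x right, y down, z forward; pixel columns grow to the right and rows downward; lengths in m; the calibration is good to about 2 mm. A picture is of the moment at which its call begins. There is no depth.
- r.close_job(): hands the job in, once; it reports no verdict.
The state is a dict: "t": time; "qpos": joint angles; "joint_velocities": joint speeds; "effort": joint torques, N m; "position": TCP position; "ee_rot": TCP orientation; "contact_force": force on the tool from outside, world axes, zero at the start; "torque": the same for the moment, N m; "finger_gap": finger opening in m.
Only numpy, scipy, OpenCV 4.12 (cv2) and the standard library are available. Lean on these libraries where they do the work, as an engineer would, in place of code of your own. Each camera call takes 0.05 s, during which the arm holds its last target.

## Working session

There is one attempt and no reset: what is moved stays moved. The work goes in short steps, Python scripts to look and compute and a tool call to move; the robot and the scene stay as the last step left them, time stands still between calls to the robot, and variables do not carry over. Pictures are saved under pics/ and viewed, and the job is handed in when it is done.

Besides the shell and the picture viewer there is one more tool, called after "Emit:" by a JSON object that holds its "op" and its "data". step_arm: Moves the arm, as the interface text tells. Its arguments: {"type":"object","properties":{"targets":{"type":"array","items":{"type":"object","properties":{"claw":{"type":"number"},"travel":{"type":"array","items":{"type":"number"}},"roll":{"type":"number"}}}},"force":{"type":"number"}},"required":["targets"]}

```bash
mkdir -p pics
cat > h.py <<'E'
import numpy as np, cv2
from scipy.spatial.transform import Rotation as R
def K(f): return np.array([[f['fx'],0,f['cx']],[0,f['fy'],f['cy']],[0,0,1.]])
def rot(f):
    o=np.array(f['orientation'],float)
    return o if o.shape==(3,3) else R.from_euler('xyz',o).as_matrix()
def ray(f,uv):
    p=cv2.undistortPoints(np.array(uv,float).reshape(-1,1,2),K(f),np.array([f['k1'],0,0,0,0.])).reshape(-1,2)
    return np.c_[p,np.ones(len(p))]@rot(f).T
def plane(f,uv,z):
    d=ray(f,uv);o=np.array(f['origin']);return o+d*((z-o[2])/d[:,2])[:,None]
def proj(f,P):
    c=(np.array(P,float).reshape(-1,3)-np.array(f['origin']))@rot(f)
    return cv2.projectPoints(c.reshape(-1,1,3),np.zeros(3),np.zeros(3),K(f),np.array([f['k1'],0,0,0,0.]))[0].reshape(-1,2)
E
python3 - <<'E'
from workcell import r
import cv2,pickle
for n in('side','top'):
    f=r.grab_frame(n); pickle.dump(f,open(n+'.pkl','wb')); cv2.imwrite(f'pics/{n}0.png',f['frame'])
    print(n,{k:v for k,v in f.items() if k!='frame'})
print(r.get_state())
E
```

```text
side {'fx': 380.46411330058174, 'fy': 380.46411330058174, 'cx': 318.81954552345036, 'cy': 193.30251035461, 'k1': -0.041917398852074426, 'origin': array([0.19203335, 0.82388627, 0.73100527]), 'orientation': array([-2.23001249, -0.01579045, -2.68270815])}
top {'fx': 436.9200823307458, 'fy': 436.9200823307458, 'cx': 322.96140709822555, 'cy': 206.1014104082052, 'k1': -0.10731345122190485, 'origin': array([0.50386626, 0.08196668, 1.26039093]), 'orientation': array([-3.06938619, -0.00690889, -1.57956621])}
{'t': 0.1, 'qpos': array([-1.05541470e+00,  3.85482277e-01,  6.76779722e-03, -4.19432583e-04,
       -1.19400874e+00, -2.58600009e-01]), 'joint_velocities': array([ 0.00064674, -0.00113457,  0.00223748,  0.00122233,  0.00053343,
       -0.00123545]), 'effort': array([-1.53434926e-04, -3.93318558e+01,  1.88929743e+01,  4.19794723e+00,
       -2.57456006e-03,  1.04203515e-06]), 'position': array([ 0.15861143, -0.60400161,  0.23033378]), 'ee_rot': array([ 3.13963014e+00, -1.16013918e-04, -2.88496562e+00]), 'contact_force': array([-0.38499481, -0.92559678, -0.30782422]), 'torque': array([ 0.02838721, -0.0723909 , -0.00363607]), 'finger_gap': 0.08527252339533777}
```

View pics/side0.png

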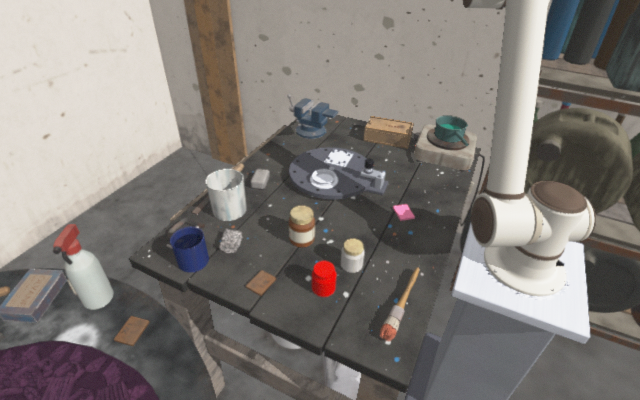

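View pics/top0.png

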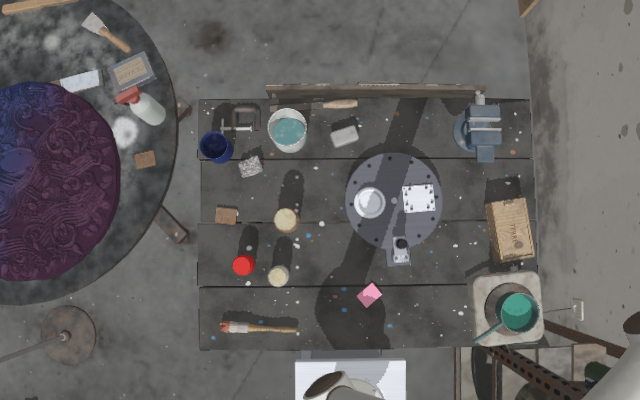

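The side view shows the brown plate at (261,282), the small white jar at (352,256), the large jar at (302,225) and the index plate at (335,172). In the top view they are at plate (226,215), small jar lid (278,276), ring (370,203), rectangular nest (418,198) and knob (401,243). I'll zoom in to measure.

Run:
```python
import pickle,cv2,numpy as np
t=pickle.load(open('top.pkl','rb'))['frame'];s=pickle.load(open('side.pkl','rb'))['frame']
a=cv2.resize(t[140:280,335:455],None,fx=5,fy=4.2857*1,interpolation=cv2.INTER_CUBIC)
a=cv2.resize(t[145:270,340:445],None,fx=4.5,fy=4.5,interpolation=cv2.INTER_CUBIC)
cv2.imwrite('pics/top_nest.png',a)
b=cv2.resize(t[195:295,205:305],None,fx=5,fy=5,interpolation=cv2.INTER_CUBIC); cv2.imwrite('pics/top_obj.png',b)
c=cv2.resize(s[140:215,280:400],None,fx=6,fy=6,interpolation=cv2.INTER_CUBIC); cv2.imwrite('pics/side_nest.png',c)
d=cv2.resize(s[200:310,235:375],None,fx=5,fy=5,interpolation=cv2.INTER_CUBIC); cv2.imwrite('pics/side_obj.png',d)
```

```text
(no output)
```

View pics/top_nest.png

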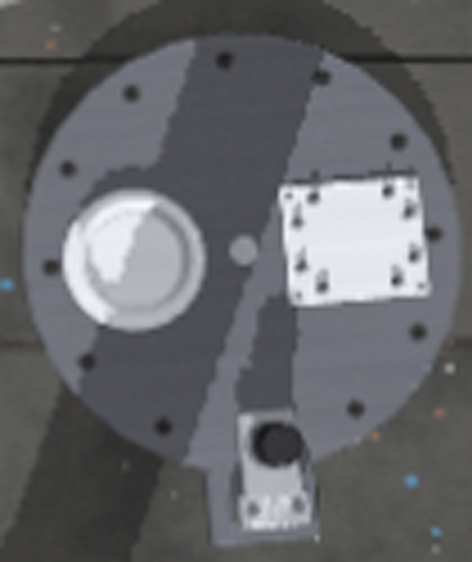

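View pics/top_obj.png

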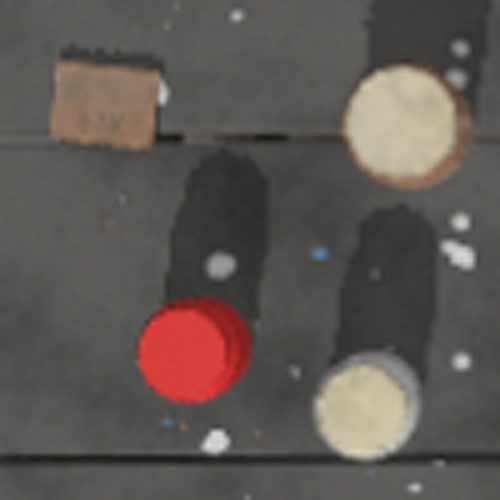

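View pics/side_nest.png

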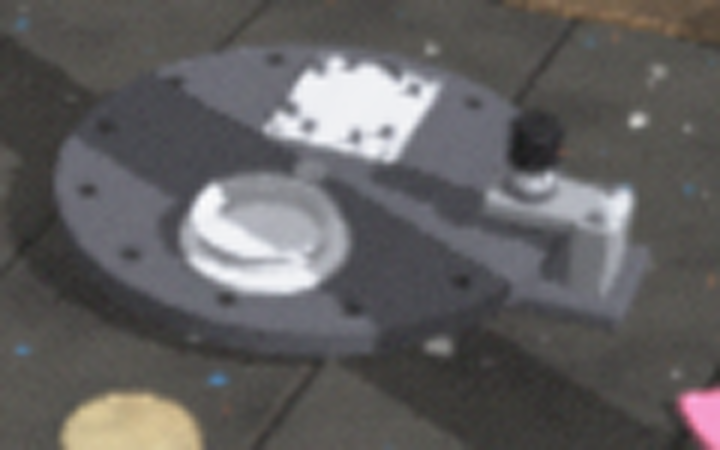

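View pics/side_obj.png

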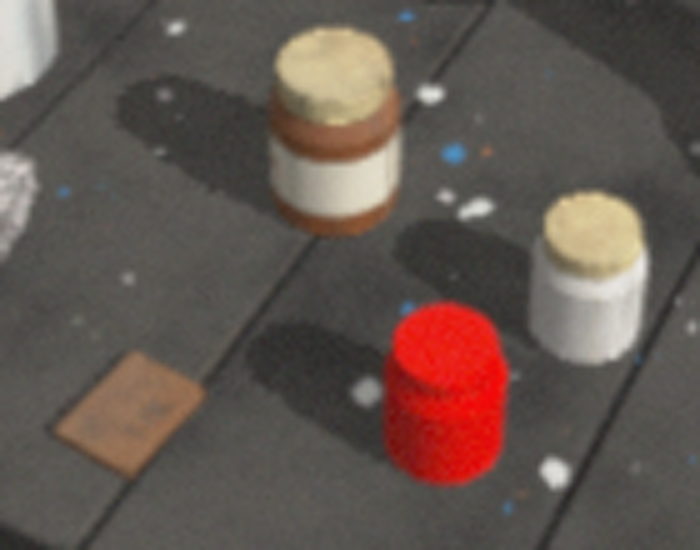

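```bash
cat > m.py <<'E'
import pickle,cv2,numpy as np
from h import *
T=pickle.load(open('top.pkl','rb'));S=pickle.load(open('side.pkl','rb'))
def big(m,box):
    x0,y0,x1,y1=box; z=np.zeros_like(m); z[y0:y1,x0:x1]=m[y0:y1,x0:x1]
    c=max(cv2.findContours(z,cv2.RETR_EXTERNAL,cv2.CHAIN_APPROX_NONE)[0],key=cv2.contourArea); return c.reshape(-1,2)
def mask(f,lo,hi): return cv2.inRange(cv2.cvtColor(f['frame'],cv2.COLOR_BGR2HSV),lo,hi)
def rect(f,c,z):
    w=plane(f,c,z)[:,:2]; return cv2.minAreaRect((w*1000).astype(np.float32))
if __name__=='__main__':
    br=lambda f:mask(f,(3,70,60),(20,255,255))
    print('plate top',rect(T,big(br(T),(205,195,245,235)),.008)); print('plate side',rect(S,big(br(S),(235,265,285,300)),.008))
    wh=lambda f:mask(f,(0,0,200),(179,40,255))
    k=np.ones((5,5),np.uint8)
    cl=lambda m:cv2.morphologyEx(m,cv2.MORPH_CLOSE,k)
    print('pad top',rect(T,big(cl(wh(T)),(398,178,445,220)),.035)); print('pad side',rect(S,big(cl(wh(S)),(318,145,358,170)),.035))
    lid=lambda f:mask(f,(15,30,120),(35,140,255))
    for n,f,b in(('top',T,(262,260,295,292)),('side',S,(338,235,368,258))):
        c=big(lid(f),b); w=plane(f,c,.07)[:,:2]*1000
        print('small lid',n,cv2.minEnclosingCircle(w.astype(np.float32)),cv2.fitEllipse(w.astype(np.float32)))
    for n,f,b in(('top',T,(268,203,302,235)),('side',S,(285,200,318,225))):
        c=big(lid(f),b); w=plane(f,c,.095)[:,:2]*1000
        print('large lid',n,cv2.minEnclosingCircle(w.astype(np.float32)))
    bk=lambda f:mask(f,(0,0,0),(179,255,48))
    c=big(bk(T),(390,232,412,252)); print('knob',c.min(0),c.max(0),cv2.fitEllipse((plane(T,c,.095)[:,:2]*1000).astype(np.float32)))
    red=mask(T,(0,150,100),(8,255,255)); c=big(red,(225,250,262,280)); print('red',cv2.minEnclosingCircle((plane(T,c,.07)[:,:2]*1000).astype(np.float32)))
    # pins
    for n,f,u0,v0,s,ps in(('top',T,340,145,4.5,[(297,220),(300,264),(408,210),(413,255),(314,196),(388,190),(322,286),(397,278)]),):
        p=np.array(ps)/s+[u0,v0]+(.5/s-.5); print('pins',(plane(f,p,.044)*1000).round(1)[:,:2].tolist(), (plane(f,p,.044)*1000).mean(0))
E
python3 m.py
```

```text
plate top ((569.7236938476562, 353.39886474609375), (59.441593170166016, 45.88821792602539), 83.96884155273438)
plate side ((564.103515625, 355.3950500488281), (63.3943977355957, 48.52598190307617), 83.55751037597656)
pad top ((612.2408447265625, -197.9254913330078), (73.07442474365234, 88.04000091552734), 4.403395175933838)
pad side ((608.8389892578125, -197.0865478515625), (75.72355651855469, 87.04198455810547), 3.427685499191284)
small lid top ((398.77825927734375, 199.33538818359375), 25.24629020690918) ((399.80023193359375, 198.99925231933594), (45.72134780883789, 46.96567153930664), 80.98448181152344)
small lid side ((395.93914794921875, 203.8704833984375), 29.614797592163086) ((393.919677734375, 202.85047912597656), (46.69365310668945, 58.53347396850586), 24.91379165649414)
large lid top ((553.9356079101562, 175.013427734375), 30.547481536865234)
large lid side ((546.4205322265625, 181.31082153320312), 38.3965950012207)
knob [397 239] [401 246] ((488.8616027832031, -130.96287536621094), (14.204132080078125, 19.39873504638672), 70.47216796875)
red ((431.6805114746094, 290.4923400878906), 30.66950035095215)
pins [[625.4, -159.9], [597.8, -161.2], [631.2, -230.4], [602.9, -232.8], [640.4, -171.0], [643.9, -218.0], [583.9, -174.7], [588.5, -222.3]] [ 614.24883945 -196.29839335   44.        ]
```

```bash
cat > m2.py <<'E'
from m import *
def ringpts(f,c0,r0,r1,z,pol,name,n=72,up=None):
    # radial edge search in world plane z
    g=cv2.GaussianBlur(cv2.cvtColor(f['frame'],cv2.COLOR_BGR2GRAY),(3,3),0).astype(np.float32); P=[]
    rs=np.arange(r0,r1,.25)
    for a in np.linspace(0,2*np.pi,n,endpoint=False):
        w=np.c_[c0[0]+rs*np.cos(a),c0[1]+rs*np.sin(a),0*rs+z*1000]/1000
        uv=proj(f,w).astype(np.float32)
        v=cv2.remap(g,uv[:,0].copy(),uv[:,1].copy(),cv2.INTER_LINEAR).ravel(); d=np.gradient(cv2.blur(v[None],(5,1)).ravel())*pol
        i=d.argmax()
        if d[i]>.8: P.append(w[i,:2]*1000)
    P=np.array(P)
    for _ in range(6):
        A=np.c_[2*P,np.ones(len(P))]; s=np.linalg.lstsq(A,(P**2).sum(1),rcond=None)[0]; R=np.sqrt(s[2]+s[0]**2+s[1]**2)
        e=np.abs(np.hypot(*(P-s[:2]).T)-R)
        if e.max()<3:break
        P=P[e<max(1.5,np.percentile(e,90))]
    print(name,s[:2].round(1),'R',R.round(1),'n',len(P),'rms',e.std().round(2)); return s[:2]
if __name__=='__main__':
    for n,f in(('top',T),('side',S)):
        uv=np.array([[134,259]])/4.5+[340,145]-.4 if n=='top' else np.array([[265,232]])/6+[280,140]-.4
        c=plane(f,uv,.049)[0,:2]*1000; print(c)
        ringpts(f,c,32,46,.049,-1,'ring rim '+n)
        uv=np.array([[277,443]])/4.5+[340,145]-.4 if n=='top' else np.array([[537,124]])/6+[280,140]-.4
        c=plane(f,uv,.095)[0,:2]*1000; print(c)
        ringpts(f,c,8,20,.095,1,'knob top '+n)
        uv=np.array([[243,250]])/4.5+[340,145]-.4 if n=='top' else np.array([[312,170]])/6+[280,140]-.4
        print('button',plane(f,uv,.032)*1000)
        ringpts(f,(612-2,-127),130,150,.03,-1,'disc '+n)
        ringpts(f,(399,199) ,20,35,.07,-1,'lid '+n)
E
python3 m2.py
```

```text
[601.37028254 -56.63611047]
ring rim top [600.7 -56.5] R 43.3 n 72 rms 0.45
[ 487.3725903  -134.93683956]
knob top top [ 486.7 -134.6] R 14.8 n 72 rms 0.72
button [[ 607.87515835 -127.55725484   32.        ]]
disc top [ 607.4 -127.9] R 139.1 n 62 rms 0.52
lid top [401.8 196.1] R 28.5 n 64 rms 0.61
[592.30176057 -45.05610029]
ring rim side [591.9 -44.1] R 43.9 n 54 rms 0.71
[ 482.57454804 -137.60835647]
knob top side [ 480.9 -132.8] R 15.0 n 25 rms 0.4
button [[ 604.79002487 -131.3069089    32.        ]]
disc side [ 607.6 -124. ] R 134.3 n 23 rms 0.48
lid side [396.  199.2] R 23.8 n 57 rms 0.34
```

Top-view results agree with the given geometry. The nests are 140 mm apart, their midpoint falls on the disc centre, and the nest is turned about +4.3°. The plate is at (570,353) mm turned about −6°, the jar is at (399,199), and the knob is at about (486,−136). I'll move over the plate.

Emit:
{"op": "step_arm", "data": {"targets": [{"claw": 0.085,"travel": [0.035,0.05,0.01],"roll": 0.15},{"claw": 0.085,"travel": [0.07,0.1,0.01],"roll": 0.3},{"claw": 0.075,"travel": [0.105,0.15,0.01],"roll": 0.45},{"claw": 0.065,"travel": [0.14,0.2,0.01],"roll": 0.6},{"claw": 0.058,"travel": [0.175,0.25,0.01],"roll": 0.75},{"claw": 0.056,"travel": [0.21,0.3,0.01],"roll": 0.9},{"claw": 0.056,"travel": [0.245,0.35,0.01],"roll": 1.05},{"claw": 0.056,"travel": [0.28,0.4,0.01],"roll": 1.2},{"claw": 0.056,"travel": [0.3,0.455,0.01],"roll": 1.21},{"claw": 0.056,"travel": [0.32,0.51,0.01],"roll": 1.21}]}}

```text
t: 1.35
position: [0.4789, -0.092, 0.24]
ee_rot: [3.139, -0.0, -1.675]
contact_force: [0.3, -0.5, 0.2]
finger_gap: 0.0563
```

Emit:
{"op": "step_arm", "data": {"targets": [{"claw": 0.056,"travel": [0.011,0.055,0],"roll": 0},{"claw": 0.056,"travel": [0.022,0.11,0],"roll": 0},{"claw": 0.056,"travel": [0.033,0.165,0],"roll": 0},{"claw": 0.056,"travel": [0.045,0.22,0],"roll": 0},{"claw": 0.056,"travel": [0.056,0.275,0],"roll": 0},{"claw": 0.056,"travel": [0.067,0.33,0],"roll": 0},{"claw": 0.056,"travel": [0.078,0.385,-0.01],"roll": 0},{"claw": 0.056,"travel": [0.09,0.443,-0.04],"roll": 0},{"claw": 0.056,"travel": [0.09,0.445,-0.09],"roll": 0},{"claw": 0.056,"travel": [0.09,0.445,-0.14],"roll": 0}]}}

```text
t: 2.6
position: [0.5683, 0.354, 0.0976]
ee_rot: [3.138, -0.001, -1.673]
contact_force: [-0.3, -0.1, -0.0]
finger_gap: 0.0559
```

```bash
cat > look.py <<'E'
import sys
from workcell import r
from h import *
import pickle
# look.py cam tag x0 y0 x1 y1
a=sys.argv; f=r.grab_frame(a[1]); pickle.dump(f,open(f'{a[1]}_{a[2]}.pkl','wb'))
x0,y0,x1,y1=map(int,a[3:7]); c=f['frame'][y0:y1,x0:x1]; s=min(800/(x1-x0),600/(y1-y0),6)
cv2.imwrite(f'pics/{a[1]}_{a[2]}.png',cv2.resize(c,None,fx=s,fy=s,interpolation=cv2.INTER_CUBIC))
st=r.get_state(); print('scale',s,'t',st['t'],st['position'].round(4),st['ee_rot'].round(3),st['contact_force'].round(1),round(float(st['finger_gap']),4))
E
python3 look.py side a 200 200 340 320
```

```text
scale 5.0 t 2.65 [0.5642 0.3504 0.0894] [ 3.127 -0.01  -1.676] [-1.5 -1.2 -5.7] 0.0559
```

View pics/side_a.png

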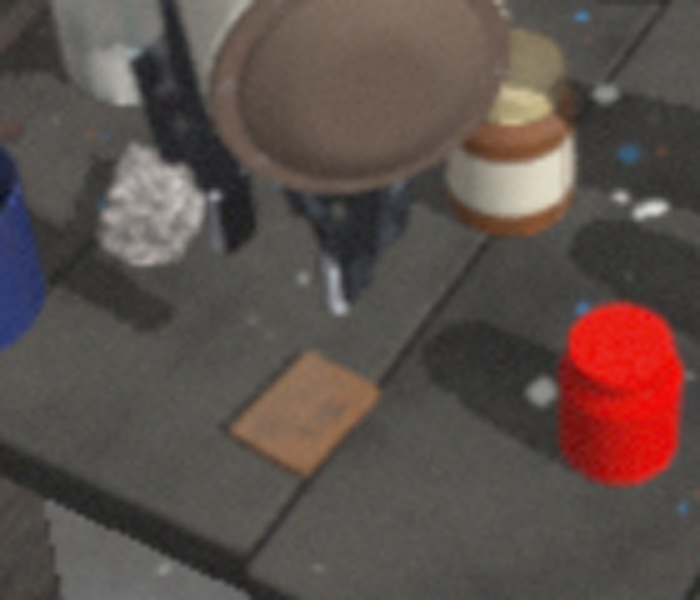

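The gripper is above the plate (plate at crop (305,412)) with the fingers straddling it on the short axis. I'll settle, then descend.

Emit:
{"op": "step_arm", "data": {"targets": [{"claw": 0.056,"travel": [0.0055,0.003,0],"roll": 0},{"claw": 0.056,"travel": [0.0055,0.003,0],"roll": 0},{"claw": 0.056,"travel": [0.0055,0.003,0],"roll": 0}]}}

```text
t: 3.02
position: [0.5709, 0.3542, 0.0919]
ee_rot: [3.13, -0.007, -1.676]
contact_force: [0.5, 0.1, -0.6]
finger_gap: 0.0558
```

Run:
```python
from workcell import r
from h import *
import pickle
st=r.get_state();print(st['position'],st['ee_rot'],st['contact_force'])
f=pickle.load(open('side_a.pkl','rb'))
p=np.array([.5683,.354,.0976]); y=np.array([np.sin(-1.675),-np.cos(-1.675),0])
for z in(.095,.1,.105):
  print(((proj(f,[p+y*.028+[0,0,z-p[2]],p-y*.028+[0,0,z-p[2]]])-[200,200])*5).round(0).tolist())
```

```text
[0.5708979  0.35418558 0.09188172] [ 3.13000406 -0.00702811 -1.67607944] [ 0.46803647  0.13269089 -0.58679072]
[[333.0, 306.0], [237.0, 255.0]]
[[333.0, 298.0], [235.0, 247.0]]
[[332.0, 290.0], [234.0, 240.0]]
```

Emit:
{"op": "step_arm", "data": {"targets": [{"claw": 0.056,"travel": [-0.001,0,-0.03],"roll": 0},{"claw": 0.056,"travel": [-0.001,0,-0.06],"roll": 0},{"claw": 0.056,"travel": [-0.001,0,-0.08],"roll": 0},{"claw": 0.056,"travel": [-0.001,0,-0.088],"roll": 0},{"claw": 0.056,"travel": [-0.001,0,-0.088],"roll": 0},{"claw": 0.056,"travel": [-0.001,0,-0.088],"roll": 0}]}}

```text
t: 3.78
position: [0.5706, 0.3548, 0.0051]
ee_rot: [3.132, -0.005, -1.676]
contact_force: [0.1, 0.6, 0.1]
finger_gap: 0.0563
```

```bash
python3 look.py side b 220 220 300 300
```

```text
scale 6 t 3.825 [0.5706 0.3548 0.0052] [ 3.132 -0.005 -1.676] [ 0.8  0.8 -0.2] 0.0562
```

View pics/side_b.png

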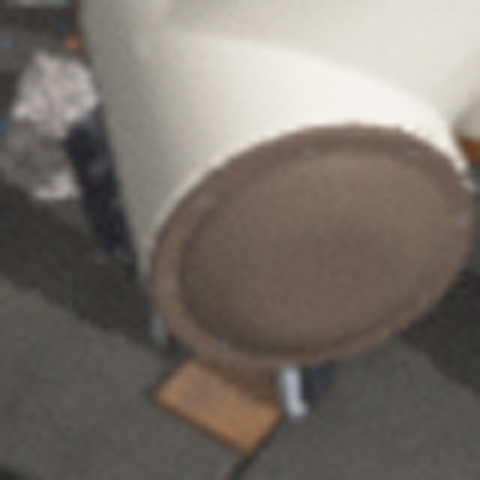

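The plate lies between the fingers with its near half visible, and there is no contact yet. I'll go slightly lower.

Emit:
{"op": "step_arm", "data": {"targets": [{"claw": 0.056,"travel": [0,-0.001,-0.002],"roll": 0},{"claw": 0.056,"travel": [0,-0.001,-0.004],"roll": 0},{"claw": 0.056,"travel": [0,-0.001,-0.004],"roll": 0}]}}

```text
t: 4.2
position: [0.5705, 0.3536, 0.001]
ee_rot: [3.131, -0.006, -1.676]
contact_force: [-0.5, 0.6, -0.2]
finger_gap: 0.0561
```

Emit:
{"op": "step_arm", "data": {"targets": [{"claw": 0.056,"travel": [0,0,-0.001],"roll": 0},{"claw": 0.056,"travel": [0,0,-0.002],"roll": 0},{"claw": 0.056,"travel": [0,0,-0.002],"roll": 0}]}}

```text
t: 4.58
position: [0.5704, 0.3536, -0.0012]
ee_rot: [3.131, -0.006, -1.676]
contact_force: [0.8, 0.9, -0.2]
finger_gap: 0.0562
```

Emit:
{"op": "step_arm", "data": {"targets": [{"claw": 0.056,"travel": [0,0,-0.001],"roll": 0},{"claw": 0.05,"travel": [0,0,-0.001],"roll": 0},{"claw": 0.044,"travel": [0,0,-0.001],"roll": 0},{"claw": 0.04,"travel": [0,0,-0.001],"roll": 0},{"claw": 0.04,"travel": [0,0,-0.001],"roll": 0},{"claw": 0.04,"travel": [0,0,-0.001],"roll": 0}], "force": 45}}

```text
t: 5.32
position: [0.571, 0.3539, -0.0014]
ee_rot: [3.132, -0.005, -1.676]
contact_force: [0.8, -0.6, 5.5]
finger_gap: 0.0435
```

Emit:
{"op": "step_arm", "data": {"targets": [{"claw": 0.04,"travel": [0,0,0.003],"roll": 0},{"claw": 0.04,"travel": [0,0,0.02],"roll": 0},{"claw": 0.04,"travel": [0,0,0.05],"roll": 0},{"claw": 0.04,"travel": [0,0,0.1],"roll": 0},{"claw": 0.04,"travel": [0,0,0.1],"roll": 0},{"claw": 0.04,"travel": [0,0,0.1],"roll": 0}]}}

```text
t: 6.08
position: [0.5702, 0.3536, 0.0985]
ee_rot: [3.131, -0.005, -1.676]
contact_force: [-0.1, -0.2, -1.4]
finger_gap: 0.0434
```

```bash
python3 look.py side c 200 180 300 280
```

```text
scale 6.0 t 6.125 [0.57   0.3533 0.0975] [ 3.13  -0.006 -1.676] [ 0.2 -0.9 -2.2] 0.0435
```

View pics/side_c.png

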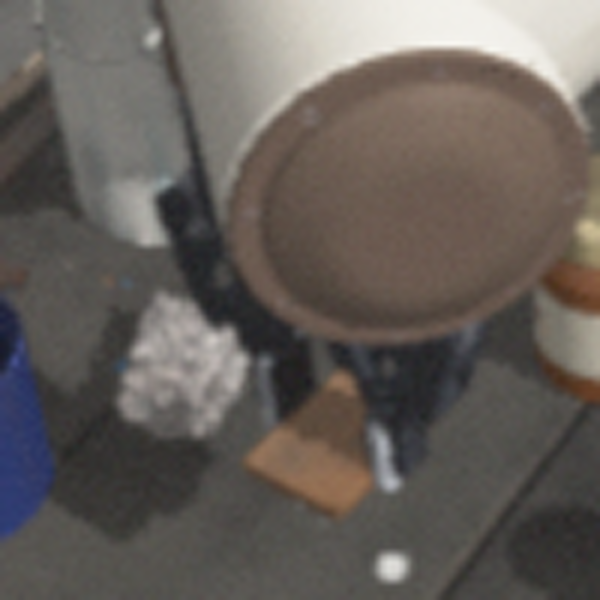

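Run:
```python
from workcell import r
from h import *
import pickle
f=pickle.load(open('side_c.pkl','rb'))
p=np.array([.570,.3533,.0975]); a=-.105
ex=np.array([np.cos(a),np.sin(a),0]);ey=np.array([-np.sin(a),np.cos(a),0])
for z in (.0094,.0014):
  for sx,sy in((1,1),(-1,1),(-1,-1),(1,-1)):
    q=p+[0,0,z]+ex*.0225*sx+ey*.03*sy; print(z,sx,sy,((proj(f,q)[0]-[200,180])*6).round(0))
```

```text
0.0094 1 1 [236. 457.]
0.0094 -1 1 [331. 508.]
0.0094 -1 -1 [433. 407.]
0.0094 1 -1 [340. 360.]
0.0014 1 1 [238. 472.]
0.0014 -1 1 [332. 523.]
0.0014 -1 -1 [435. 421.]
0.0014 1 -1 [342. 375.]
```

```bash
python3 - <<'E'
from h import *
import pickle
f=pickle.load(open('side_c.pkl','rb'))
c=cv2.resize(f['frame'][230:275,235:275],None,fx=13,fy=13,interpolation=cv2.INTER_CUBIC)
p=np.array([.570,.3533,.0975]); a=-.105
ex=np.array([np.cos(a),np.sin(a),0]);ey=np.array([-np.sin(a),np.cos(a),0])
for z,col in ((.0094,(0,255,0)),(.0014,(255,0,0))):
  q=[p+[0,0,z]+ex*.0225*sx+ey*.03*sy for sx,sy in((1,1),(-1,1),(-1,-1),(1,-1))]
  uv=((proj(f,q)-[235,230]+.5)*13).astype(int)
  cv2.polylines(c,[uv],True,col,1)
cv2.imwrite('pics/zc.png',c)
E
python3 look.py top c 190 180 270 240
```

```text
scale 6 t 6.175 [0.5699 0.3532 0.097 ] [ 3.13  -0.007 -1.676] [ 0.1  0.8 -2.3] 0.0431
```

View pics/zc.png

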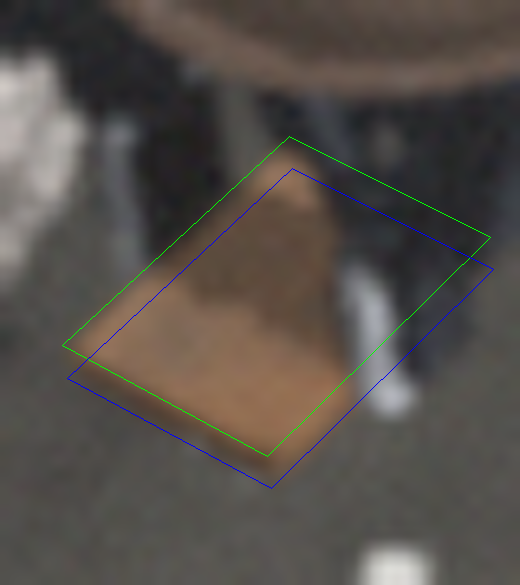

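View pics/top_c.png

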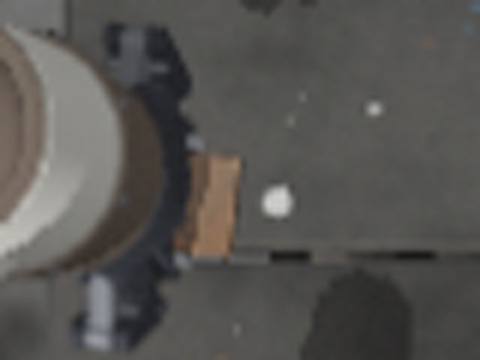

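Run:
```python
from h import *
import pickle
f=pickle.load(open('top_c.pkl','rb'))
c=f['frame'][200:230,215:240]
m=cv2.inRange(cv2.cvtColor(f['frame'],cv2.COLOR_BGR2HSV),(3,70,60),(20,255,255))
ys,xs=np.nonzero(m[195:235,215:245]); 
for v in range(203,226,3): print(v,np.nonzero(m[v,215:245])[0].max(initial=-1)+215+.5)
p=np.array([.5699,.3532,.097]); a=-.105
ex=np.array([np.cos(a),np.sin(a),0]);ey=np.array([-np.sin(a),np.cos(a),0])
print(proj(f,[p+[0,0,.0094]+ex*.0225*s-ey*.03 for s in(1,-1)]))
q=plane(f,[(229.4,214.5)],.1064)[0]; print((q-p)@ey, (q-p)@ex)
```

```text
203 214.5
206 228.5
209 229.5
212 229.5
215 228.5
218 228.5
221 228.5
224 214.5
[[229.72966627 206.1700619 ]
 [227.86902173 223.02294558]]
-0.03158207499567973 0.0003856756699809936
```

Side and top views show the plate gripped level, about 1 mm off along its length. I'll carry it over the nest.

Emit:
{"op": "step_arm", "data": {"targets": [{"claw": 0.04,"travel": [0,-0.01,0.05],"roll": 0},{"claw": 0.04,"travel": [0,-0.05,0.08],"roll": 0.02},{"claw": 0.04,"travel": [0.002,-0.105,0.09],"roll": 0.06},{"claw": 0.04,"travel": [0.007,-0.165,0.09],"roll": 0.1},{"claw": 0.04,"travel": [0.012,-0.225,0.09],"roll": 0.14},{"claw": 0.04,"travel": [0.017,-0.285,0.09],"roll": 0.18},{"claw": 0.04,"travel": [0.024,-0.345,0.09],"roll": 0.18},{"claw": 0.04,"travel": [0.03,-0.405,0.09],"roll": 0.18},{"claw": 0.04,"travel": [0.036,-0.455,0.08],"roll": 0.18},{"claw": 0.04,"travel": [0.04,-0.495,0.07],"roll": 0.18}], "force": 60}}

```text
t: 7.42
position: [0.6091, -0.1439, 0.1652]
ee_rot: [3.127, -0.007, -1.497]
contact_force: [0.1, 0.4, -1.2]
finger_gap: 0.0429
```

Emit:
{"op": "step_arm", "data": {"targets": [{"claw": 0.04,"travel": [0.003,-0.025,-0.01],"roll": 0},{"claw": 0.04,"travel": [0.003,-0.045,-0.04],"roll": 0},{"claw": 0.04,"travel": [0.003,-0.05,-0.06],"roll": 0},{"claw": 0.04,"travel": [0.003,-0.05,-0.07],"roll": 0},{"claw": 0.04,"travel": [0.003,-0.05,-0.07],"roll": 0},{"claw": 0.04,"travel": [0.003,-0.05,-0.07],"roll": 0}]}}

```text
t: 8.18
position: [0.6128, -0.1936, 0.096]
ee_rot: [3.128, -0.007, -1.496]
contact_force: [-0.5, 0.2, -0.3]
finger_gap: 0.0428
```

Emit:
{"op": "step_arm", "data": {"targets": [{"claw": 0.04,"travel": [0,-0.004,-0.02],"roll": 0},{"claw": 0.04,"travel": [0,-0.004,-0.039],"roll": 0},{"claw": 0.04,"travel": [0,-0.004,-0.039],"roll": 0},{"claw": 0.04,"travel": [0,-0.004,-0.039],"roll": 0}]}}

```text
t: 8.68
position: [0.6138, -0.1975, 0.0584]
ee_rot: [3.131, -0.008, -1.496]
contact_force: [-0.9, 0.6, -1.9]
finger_gap: 0.0432
```

```bash
python3 look.py side d 300 130 380 190; python3 look.py top d 380 160 460 220
```

```text
scale 6 t 8.725 [ 0.6139 -0.1975  0.0586] [ 3.131 -0.008 -1.496] [ 0.1  0.4 -1.2] 0.0428
scale 6 t 8.775 [ 0.6137 -0.1975  0.0585] [ 3.131 -0.008 -1.496] [ 0.1  0.2 -2. ] 0.0426
```

View pics/side_d.png

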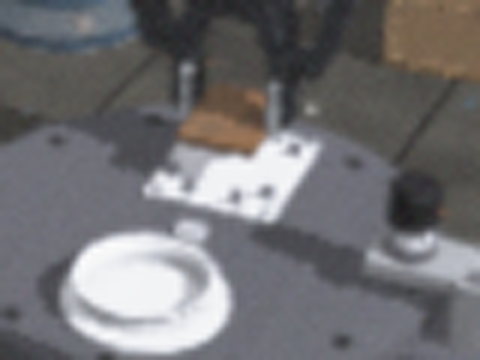

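View pics/top_d.png

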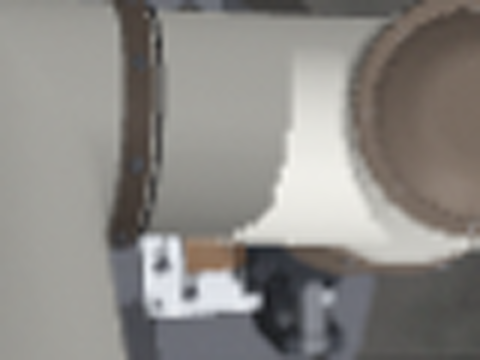

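Run:
```python
from h import *
import pickle
f=pickle.load(open('side_d.pkl','rb'))
def ax(a): return np.array([np.cos(a),np.sin(a),0]),np.array([-np.sin(a),np.cos(a),0])
def dr(c,uv,o,s,col,closed=None):
    uv=(uv-o+.5)*s
    if closed: cv2.polylines(c,[uv.astype(int)],True,col,1)
    else:
        for u in uv: cv2.circle(c,tuple(int(v) for v in u),3,col,1)
for f,o,nm in((f,[315,135],'zs'),(pickle.load(open('top.pkl','rb')),[390,170],'zt')):
  s=12; w,h=(50,40) if nm=='zs' else (60,50)
  c=cv2.resize(f['frame'][o[1]:o[1]+h,o[0]:o[0]+w],None,fx=s,fy=s,interpolation=cv2.INTER_CUBIC)
  n=np.array([.613,-.1983,.035]); ex,ey=ax(.075)
  pins=[(x,y) for x in(28,-28) for y in(24,-24)]+[(x,y) for x in(14,-14) for y in(36,-36)]
  dr(c,proj(f,[n+ex*x/1e3+ey*y/1e3+[0,0,.009] for x,y in pins]),np.array(o),s,(0,0,255))
  dr(c,proj(f,[n+ex*x/1e3+ey*y/1e3 for x,y in((36.5,44),(-36.5,44),(-36.5,-44),(36.5,-44))]),np.array(o),s,(0,200,255),1)
  if nm=='zs':
    p=np.array([.6138,-.1975,.0585])
    for z,col in ((.0094,(0,255,0)),(.0014,(255,0,0))):
      q=[p+[0,0,z]+ex*.0225*sx+ey*(.03*sy-.001) for sx,sy in((1,1),(-1,1),(-1,-1),(1,-1))]
      dr(c,proj(f,q),np.array(o),s,col,1)
  cv2.imwrite(f'pics/{nm}.png',c)
```

```text
(no output)
```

View pics/zs.png

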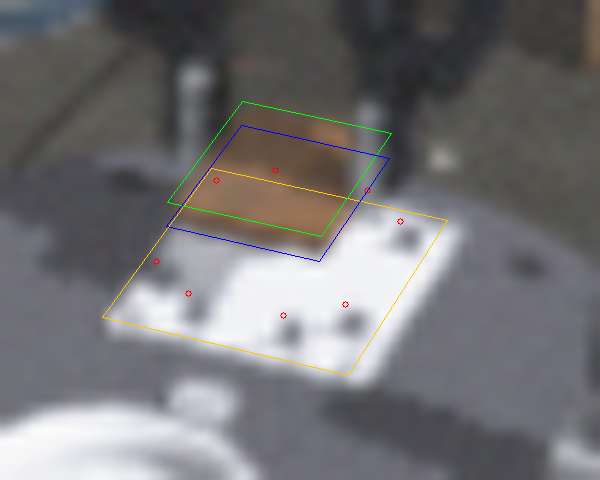

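View pics/zt.png

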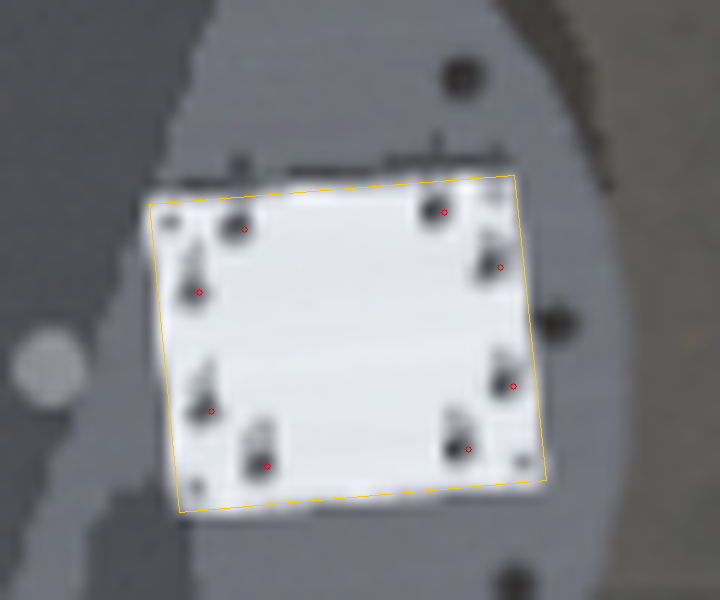

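The side view shows the plate over the pad, with offsets of under about 1 px (2 mm). The top view pins suggest shifting +1 mm in y. I'll lower it watching the force.

Emit:
{"op": "step_arm", "data": {"targets": [{"claw": 0.04,"travel": [0,0.001,-0.008],"roll": 0},{"claw": 0.04,"travel": [0,0.001,-0.014],"roll": 0},{"claw": 0.04,"travel": [0,0.001,-0.017],"roll": 0},{"claw": 0.04,"travel": [0,0.001,-0.017],"roll": 0}]}}

```text
t: 9.28
position: [0.6135, -0.1965, 0.0409]
ee_rot: [3.13, -0.008, -1.496]
contact_force: [0.5, 0.0, -2.3]
finger_gap: 0.0427
```

Emit:
{"op": "step_arm", "data": {"targets": [{"claw": 0.04,"travel": [0,0,-0.0015],"roll": 0},{"claw": 0.04,"travel": [0,0,-0.003],"roll": 0},{"claw": 0.04,"travel": [0,0,-0.003],"roll": 0}]}}

```text
t: 9.65
position: [0.6134, -0.1965, 0.0378]
ee_rot: [3.13, -0.008, -1.496]
contact_force: [-0.2, -1.2, -1.4]
finger_gap: 0.0427
```

Emit:
{"op": "step_arm", "data": {"targets": [{"claw": 0.04,"travel": [0,0,-0.0015],"roll": 0},{"claw": 0.04,"travel": [0,0,-0.003],"roll": 0},{"claw": 0.04,"travel": [0,0,-0.003],"roll": 0}]}}

```text
t: 10.02
position: [0.6133, -0.1966, 0.0346]
ee_rot: [3.129, -0.008, -1.496]
contact_force: [-0.3, 0.2, -1.5]
finger_gap: 0.0429
```

Emit:
{"op": "step_arm", "data": {"targets": [{"claw": 0.04,"travel": [0,0,-0.001],"roll": 0},{"claw": 0.04,"travel": [0,0,-0.002],"roll": 0},{"claw": 0.04,"travel": [0,0,-0.002],"roll": 0}]}}

```text
t: 10.4
position: [0.6135, -0.1966, 0.0337]
ee_rot: [3.13, -0.008, -1.496]
contact_force: [-2.2, 2.8, 5.7]
finger_gap: 0.0428
```

Floor contact is at 0.0337, as expected. I'll release, lift and look.

Emit:
{"op": "step_arm", "data": {"targets": [{"claw": 0.048,"travel": [0,0,0],"roll": 0},{"claw": 0.056,"travel": [0,0,0],"roll": 0},{"claw": 0.058,"travel": [0,0,0.001],"roll": 0},{"claw": 0.058,"travel": [0,0,0.02],"roll": 0},{"claw": 0.06,"travel": [0,0,0.06],"roll": 0},{"claw": 0.07,"travel": [-0.02,0.03,0.11],"roll": 0},{"claw": 0.075,"travel": [-0.045,0.08,0.14],"roll": 0},{"claw": 0.075,"travel": [-0.07,0.14,0.15],"roll": 0},{"claw": 0.075,"travel": [-0.1,0.19,0.15],"roll": 0},{"claw": 0.075,"travel": [-0.13,0.24,0.15],"roll": 0}]}}

```text
t: 11.65
position: [0.4825, 0.045, 0.1841]
ee_rot: [3.131, -0.007, -1.496]
contact_force: [0.8, 0.5, 0.6]
finger_gap: 0.0748
```

```bash
python3 look.py side e 300 130 380 190; python3 look.py top e 380 160 460 220
```

```text
scale 6 t 11.7 [0.4794 0.0485 0.184 ] [ 3.13  -0.006 -1.491] [-3.4  1.6 -1.8] 0.0751
scale 6 t 11.75 [0.4812 0.0467 0.1842] [ 3.13  -0.007 -1.49 ] [ 1.  -0.4  0.5] 0.0751
```

View pics/side_e.png

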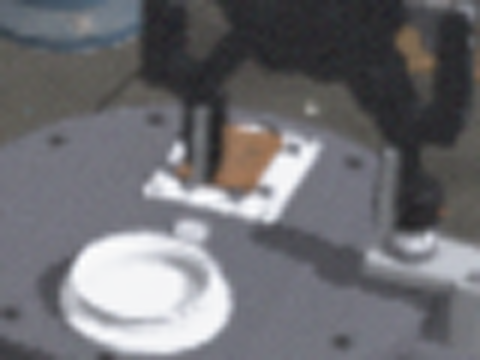

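View pics/top_e.png

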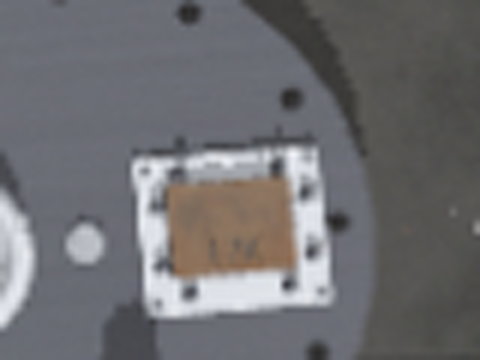

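The top view shows the plate centred between all eight pins (crop (230,227)), flat. Next is the jar.

Emit:
{"op": "step_arm", "data": {"targets": [{"claw": 0.078,"travel": [-0.025,0.05,0],"roll": 0},{"claw": 0.078,"travel": [-0.053,0.1,-0.01],"roll": 0},{"claw": 0.078,"travel": [-0.0815,0.152,-0.04],"roll": 0},{"claw": 0.078,"travel": [-0.0815,0.152,-0.08],"roll": 0},{"claw": 0.078,"travel": [-0.0815,0.152,-0.08],"roll": 0},{"claw": 0.078,"travel": [-0.0815,0.152,-0.08],"roll": 0}]}}

```text
t: 12.5
position: [0.4009, 0.1988, 0.1053]
ee_rot: [3.132, -0.006, -1.49]
contact_force: [0.5, 0.1, 1.1]
finger_gap: 0.0777
```

```bash
python3 look.py side f 310 200 400 290
```

```text
scale 6 t 12.55 [0.4011 0.1989 0.1057] [ 3.133 -0.005 -1.491] [ 0.2 -0.6 -0.4] 0.0782
```

View pics/side_f.png

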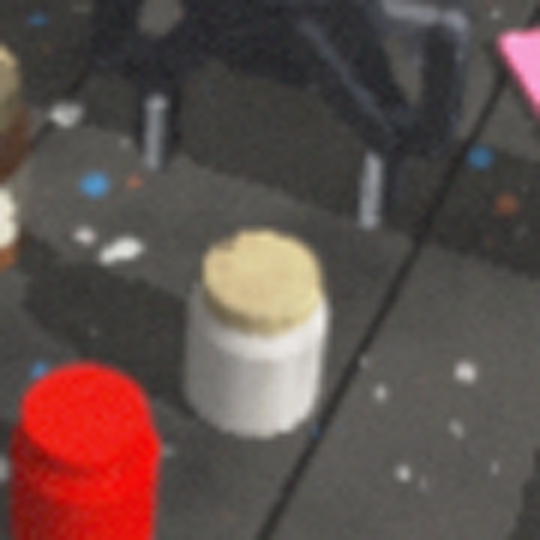

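The jar (crop (257,330)) is centred between the fingers. I'll descend and grip.

Emit:
{"op": "step_arm", "data": {"targets": [{"claw": 0.078,"travel": [-0.0015,0,-0.03],"roll": 0},{"claw": 0.078,"travel": [-0.0015,0,-0.06],"roll": 0},{"claw": 0.078,"travel": [-0.0015,0,-0.082],"roll": 0},{"claw": 0.078,"travel": [-0.0015,0,-0.082],"roll": 0},{"claw": 0.07,"travel": [-0.0015,0,-0.082],"roll": 0},{"claw": 0.062,"travel": [-0.0015,0,-0.082],"roll": 0},{"claw": 0.056,"travel": [-0.0015,0,-0.082],"roll": 0},{"claw": 0.05,"travel": [-0.0015,0,-0.082],"roll": 0},{"claw": 0.05,"travel": [-0.0015,0,-0.082],"roll": 0},{"claw": 0.05,"travel": [-0.0015,0,-0.082],"roll": 0}], "force": 45}}

```text
t: 13.8
position: [0.3997, 0.1991, 0.0248]
ee_rot: [3.134, -0.005, -1.49]
contact_force: [-2.6, 0.2, 7.6]
finger_gap: 0.0541
```

Emit:
{"op": "step_arm", "data": {"targets": [{"claw": 0.05,"travel": [0,0,0.01],"roll": 0},{"claw": 0.05,"travel": [0,0,0.05],"roll": 0},{"claw": 0.05,"travel": [0.005,-0.01,0.1],"roll": 0},{"claw": 0.05,"travel": [0.03,-0.04,0.13],"roll": 0},{"claw": 0.05,"travel": [0.065,-0.085,0.13],"roll": 0},{"claw": 0.05,"travel": [0.1,-0.13,0.13],"roll": 0},{"claw": 0.05,"travel": [0.135,-0.175,0.13],"roll": 0},{"claw": 0.05,"travel": [0.17,-0.22,0.12],"roll": 0},{"claw": 0.05,"travel": [0.195,-0.245,0.1],"roll": 0},{"claw": 0.05,"travel": [0.203,-0.257,0.08],"roll": 0}], "force": 60}}

```text
t: 15.05
position: [0.6035, -0.0594, 0.104]
ee_rot: [3.134, -0.005, -1.492]
contact_force: [0.8, 0.6, -2.5]
finger_gap: 0.0536
```

Emit:
{"op": "step_arm", "data": {"targets": [{"claw": 0.05,"travel": [0,0,-0.01],"roll": 0},{"claw": 0.05,"travel": [0,0,-0.01],"roll": 0}]}}

```text
t: 15.3
position: [0.6021, -0.0588, 0.0931]
ee_rot: [3.131, -0.005, -1.492]
contact_force: [-0.1, 0.2, -1.4]
finger_gap: 0.0539
```

```bash
python3 look.py side g 270 110 390 200; python3 look.py top g 330 150 430 225
```

```text
scale 6 t 15.35 [ 0.6029 -0.0586  0.0942] [ 3.133 -0.005 -1.491] [-0.3  1.1 -1.1] 0.0538
scale 6 t 15.4 [ 0.6034 -0.0585  0.0948] [ 3.135 -0.005 -1.491] [ 0.3 -0.  -0.9] 0.054
```

View pics/side_g.png

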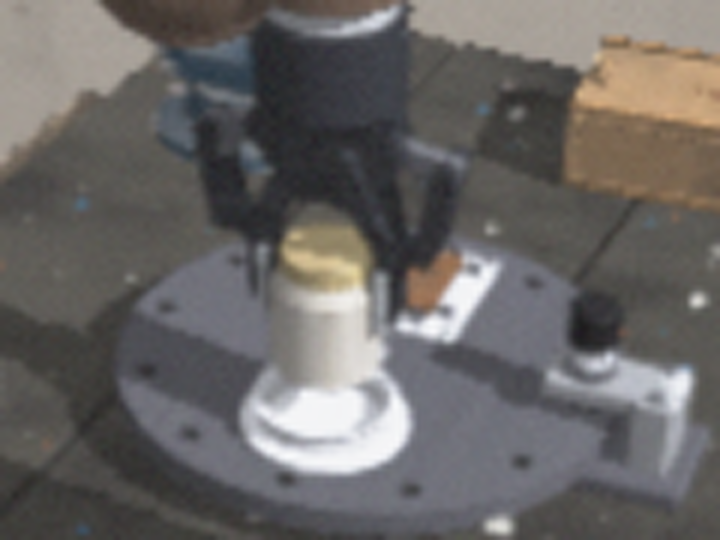

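View pics/top_g.png

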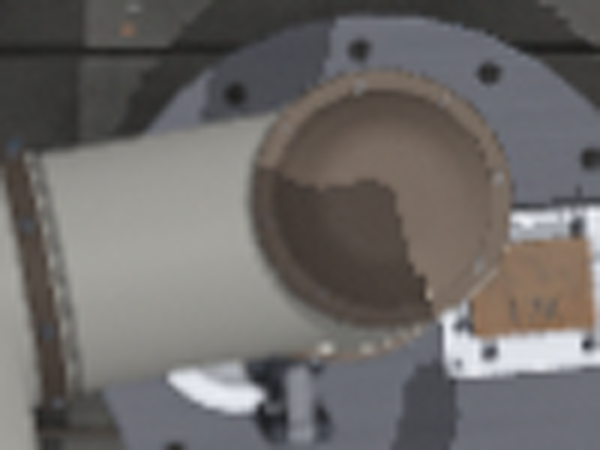

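Run:
```python
from h import *
import pickle
f=pickle.load(open('side_g.pkl','rb'))
o=np.array([300,140]);s=12
c=cv2.resize(f['frame'][140:190,300:345],None,fx=s,fy=s,interpolation=cv2.INTER_CUBIC)
th=np.linspace(0,2*np.pi,60)
def circ(x,y,z,r,col):
    uv=((proj(f,np.c_[x+r*np.cos(th),y+r*np.sin(th),0*th+z])-o+.5)*s).astype(int); cv2.polylines(c,[uv],True,col,1)
X,Y,Z=.6032,-.0586,.0945-.0248
circ(X,Y,Z,.028,(0,255,0)); circ(X,Y,Z+.06,.028,(0,255,0)); circ(X,Y,Z+.07,.025,(0,255,255))
circ(.6029,-.058,.049,.038,(0,0,255)); circ(.6029,-.058,.035,.044,(255,0,0)); circ(.6029,-.058,.049,.034,(0,0,255))
cv2.imwrite('pics/zj.png',c)
```

```text
(no output)
```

View pics/zj.png

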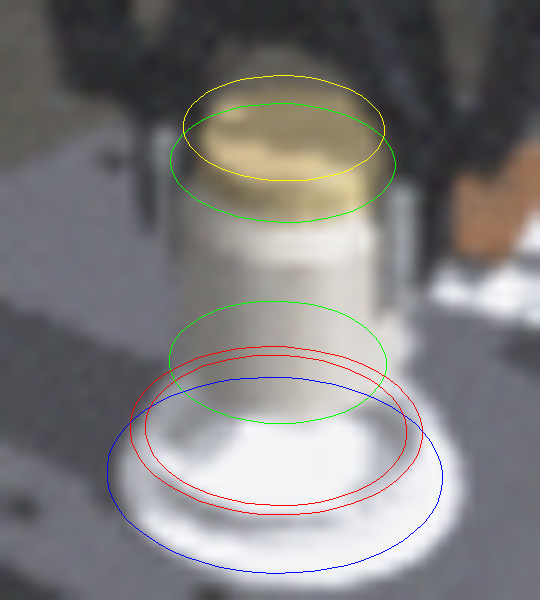

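Run:
```python
from h import *
import pickle
f=pickle.load(open('side_g.pkl','rb')); f0=pickle.load(open('side.pkl','rb'))
print('cam right in world',rot(f)[:,0],'down',rot(f)[:,1])
def show(f,v,u0,u1):
    g=cv2.cvtColor(f['frame'],cv2.COLOR_BGR2GRAY)[v,u0:u1].astype(int); print(v,u0,g.tolist())
for v in(164,167,170,172): show(f,v,310,336)
for v in(176,179,182): show(f,v,304,345)
for z,x,y,r in((.0697,.6032,-.0586,.028),(.0797,.6032,-.0586,.028),(.035,.6029,-.058,.044),(.03,.6029,-.058,.044)):
    th=np.linspace(0,2*np.pi,200); uv=proj(f,np.c_[x+r*np.cos(th),y+r*np.sin(th),0*th+z])
    print(z,uv.min(0).round(2),uv.max(0).round(2))
```

```text
cam right in world [-0.89643539 -0.44289307  0.0157898 ] down [-0.28249486  0.54360423 -0.79037403]
164 310 [115, 114, 116, 113, 114, 112, 114, 115, 120, 127, 140, 153, 163, 169, 177, 186, 199, 211, 215, 212, 203, 157, 136, 154, 139, 134]
167 310 [114, 115, 116, 116, 111, 110, 114, 119, 121, 130, 142, 155, 163, 170, 178, 193, 201, 211, 217, 215, 213, 214, 216, 192, 147, 116]
170 310 [82, 81, 83, 87, 110, 121, 120, 119, 122, 130, 143, 156, 166, 174, 181, 196, 203, 213, 218, 218, 218, 220, 213, 172, 126, 111]
172 310 [78, 80, 86, 127, 154, 158, 139, 125, 125, 131, 144, 156, 165, 175, 182, 196, 204, 211, 217, 221, 218, 223, 218, 215, 174, 129]
176 304 [75, 79, 77, 78, 79, 80, 108, 157, 186, 173, 149, 152, 173, 182, 189, 215, 240, 244, 244, 243, 243, 242, 243, 244, 243, 242, 219, 174, 150, 147, 172, 234, 224, 158, 119, 116, 115, 114, 112, 112, 111]
179 304 [107, 98, 90, 82, 81, 95, 159, 180, 181, 188, 224, 228, 238, 243, 244, 244, 244, 244, 244, 244, 244, 244, 243, 244, 243, 241, 218, 192, 193, 213, 238, 243, 243, 228, 162, 118, 113, 114, 115, 114, 113]
182 304 [111, 114, 114, 112, 98, 92, 117, 172, 202, 195, 174, 156, 148, 148, 168, 200, 222, 233, 234, 234, 232, 232, 226, 228, 232, 229, 213, 229, 238, 241, 244, 244, 244, 219, 148, 119, 115, 113, 111, 111, 112]
0.0697 [313.58 164.59] [331.71 174.8 ]
0.0797 [313.6  161.91] [331.83 172.08]
0.035 [308.4  170.94] [336.41 187.27]
0.03 [308.4  172.21] [336.34 188.58]
```

Run:
```python
from h import *
import pickle
f=pickle.load(open('side_g.pkl','rb'))
c=f['frame']; m=cv2.inRange(cv2.cvtColor(c,cv2.COLOR_BGR2HSV),(15,45,60),(35,255,255))
for v in range(145,160): 
    n=np.nonzero(m[v,305:340])[0]+305; print(v,n.min(initial=999),n.max(initial=0))
th=np.linspace(0,2*np.pi,200)
for z in(.0697+.07,.0697+.06):
    uv=proj(f,np.c_[.6032+.025*np.cos(th),-.0586+.025*np.sin(th),0*th+z]);print(uv.min(0),uv.max(0))
p=np.array([.6034,-.0585,.0948]);a=-1.491;y=np.array([np.sin(a),-np.cos(a),0]);x=np.array([np.cos(a),np.sin(a),0])
for h in(.005,.03):
  for s in(-1,1):
    print(h,s,proj(f,[p+y*s*.028+x*.011*k+[0,0,h] for k in(-1,1)]).round(1).tolist())
s=14;o=[305,138]
z=cv2.resize(c[138:178,305:345],None,fx=s,fy=s,interpolation=cv2.INTER_NEAREST); cv2.imwrite('pics/zn.png',z)
```

```text
145 999 0
146 999 0
147 321 328
148 318 329
149 317 330
150 316 331
151 316 331
152 316 331
153 316 332
154 316 331
155 317 331
156 318 330
157 320 330
158 324 325
159 999 0
[314.76279881 145.80754297] [331.56120834 154.58521188]
[314.7315664 148.6514251] [331.44070427 157.48331672]
0.005 -1 [[312.9, 161.2], [315.6, 157.7]]
0.005 1 [[330.2, 165.2], [332.7, 161.6]]
0.03 -1 [[312.9, 154.2], [315.7, 150.7]]
0.03 1 [[330.5, 158.2], [333.0, 154.5]]
```

View pics/zn.png

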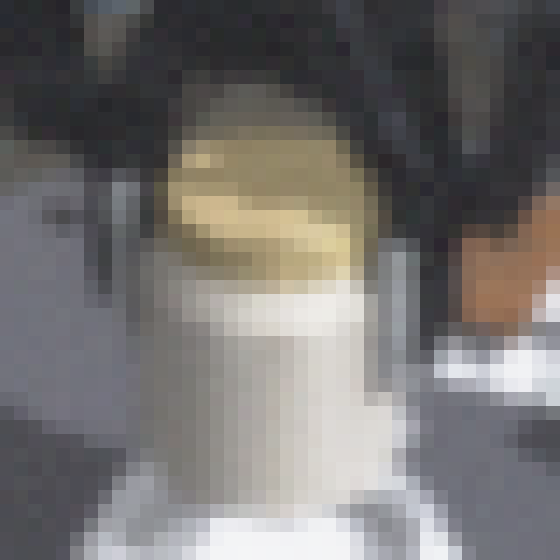

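The side view puts the ring about 0.9 px (2–3 mm) right of the jar, towards −x. The top view says x ≈ 602 mm. I'll shift x by −1.5 mm and lower in steps, watching the force. The flare gives ±6 mm of capture.

Emit:
{"op": "step_arm", "data": {"targets": [{"claw": 0.05,"travel": [-0.0015,0.0005,-0.01],"roll": 0},{"claw": 0.05,"travel": [-0.0015,0.0005,-0.022],"roll": 0},{"claw": 0.05,"travel": [-0.0015,0.0005,-0.026],"roll": 0},{"claw": 0.05,"travel": [-0.0015,0.0005,-0.026],"roll": 0}]}}

```text
t: 15.9
position: [0.6016, -0.058, 0.0682]
ee_rot: [3.134, -0.005, -1.49]
contact_force: [-1.0, -0.5, -0.8]
finger_gap: 0.054
```

Emit:
{"op": "step_arm", "data": {"targets": [{"claw": 0.05,"travel": [0,0,-0.0015],"roll": 0},{"claw": 0.05,"travel": [0,0,-0.003],"roll": 0},{"claw": 0.05,"travel": [0,0,-0.003],"roll": 0}]}}

```text
t: 16.27
position: [0.6016, -0.058, 0.0652]
ee_rot: [3.133, -0.005, -1.491]
contact_force: [1.0, 0.9, -1.8]
finger_gap: 0.0534
```

Emit:
{"op": "step_arm", "data": {"targets": [{"claw": 0.05,"travel": [0,0,-0.002],"roll": 0},{"claw": 0.05,"travel": [0,0,-0.0045],"roll": 0},{"claw": 0.05,"travel": [0,0,-0.0045],"roll": 0}]}}

```text
t: 16.65
position: [0.6014, -0.058, 0.0603]
ee_rot: [3.133, -0.005, -1.491]
contact_force: [-0.2, -0.4, -1.5]
finger_gap: 0.0535
```

Emit:
{"op": "step_arm", "data": {"targets": [{"claw": 0.05,"travel": [0,0,-0.001],"roll": 0},{"claw": 0.05,"travel": [0,0,-0.002],"roll": 0},{"claw": 0.05,"travel": [0,0,-0.002],"roll": 0}]}}

```text
t: 17.02
position: [0.6016, -0.0581, 0.06]
ee_rot: [3.134, -0.005, -1.49]
contact_force: [-3.0, 0.9, 5.4]
finger_gap: 0.0537
```

It is on the floor at 0.060, as expected (0.0598). I'll release, lift and move clear, then look.

Emit:
{"op": "step_arm", "data": {"targets": [{"claw": 0.06,"travel": [0,0,0.001],"roll": 0},{"claw": 0.07,"travel": [0,0,0.001],"roll": 0},{"claw": 0.076,"travel": [0,0,0.001],"roll": 0},{"claw": 0.076,"travel": [0,0,0.02],"roll": 0},{"claw": 0.076,"travel": [0,0,0.06],"roll": 0},{"claw": 0.076,"travel": [0,0,0.1],"roll": 0},{"claw": 0.07,"travel": [-0.04,0.02,0.13],"roll": 0},{"claw": 0.06,"travel": [-0.09,0.03,0.14],"roll": 0},{"claw": 0.055,"travel": [-0.14,0.03,0.13],"roll": 0},{"claw": 0.055,"travel": [-0.14,0.03,0.13],"roll": 0}]}}

```text
t: 18.27
position: [0.4571, -0.0286, 0.1892]
ee_rot: [3.13, -0.005, -1.49]
contact_force: [0.3, 0.3, 1.2]
finger_gap: 0.0548
```

```bash
python3 look.py side h 270 110 390 200; python3 look.py top h 330 150 450 240
```

```text
scale 6 t 18.325 [ 0.4602 -0.0282  0.1901] [ 3.134 -0.006 -1.489] [ 1.1 -0.1  0.5] 0.0551
scale 6 t 18.375 [ 0.462  -0.028   0.1905] [ 3.135 -0.006 -1.489] [ 1.1 -0.2  0.9] 0.0549
```

View pics/side_h.png

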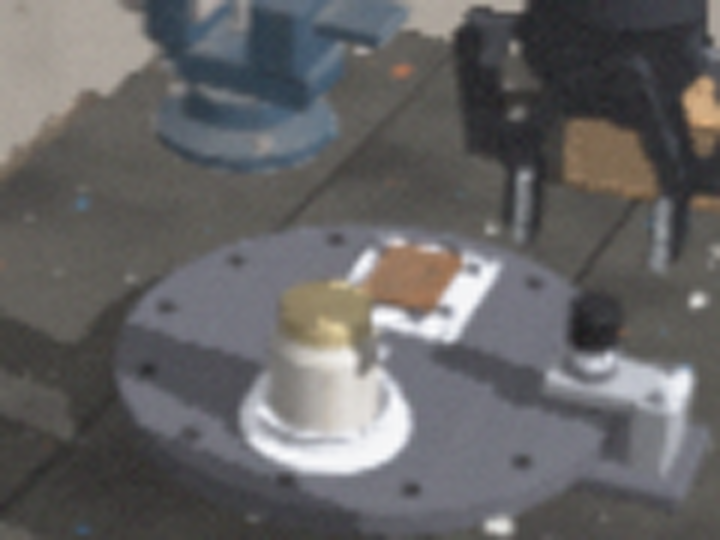

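View pics/top_h.png

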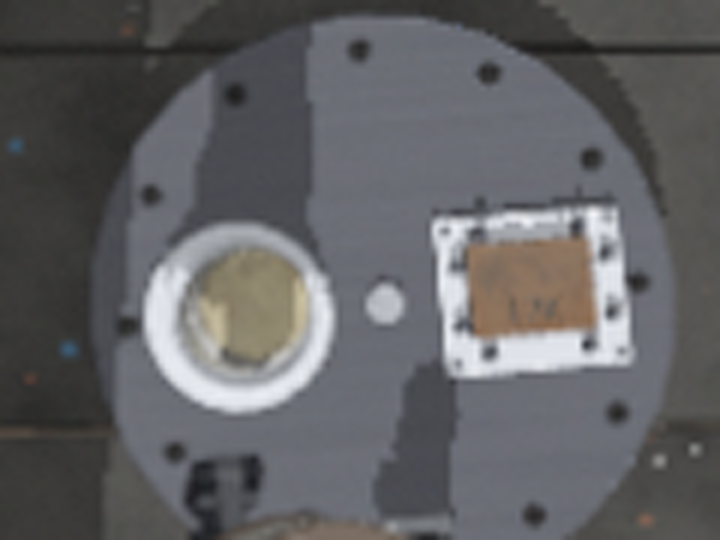

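Both views show the jar upright in the ring (top crop (248,310)) and the plate between the pins. Now I'll refine the knob position.

Run:
```python
from h import *
import pickle
T=pickle.load(open('top.pkl','rb'));S=pickle.load(open('side_h.pkl','rb'))
g=cv2.cvtColor(S['frame'],cv2.COLOR_BGR2GRAY)
for v in(160,162,164,166): print(v,362,g[v,362:378].tolist())
g=cv2.cvtColor(T['frame'],cv2.COLOR_BGR2GRAY)
for v in range(235,252,2): print(v,392,g[v,392:412].tolist())
for x,y in((.4856,-.1373),(.4865,-.1355)):
  print(proj(S,[[x,y,.095],[x,y,.082]]).round(2).tolist(),proj(T,[[x,y,.095],[x,y,.069]]).round(2).tolist())
```

```text
160 362 [117, 115, 102, 69, 57, 51, 55, 57, 54, 55, 57, 69, 81, 79, 80, 80]
162 362 [114, 113, 96, 63, 43, 41, 48, 57, 57, 63, 59, 64, 77, 85, 88, 90]
164 362 [113, 111, 87, 54, 35, 36, 38, 48, 41, 47, 51, 69, 90, 91, 91, 93]
166 362 [118, 113, 83, 50, 32, 40, 41, 36, 47, 48, 57, 76, 85, 90, 90, 88]
235 392 [115, 90, 80, 79, 81, 79, 78, 80, 82, 86, 86, 93, 93, 82, 112, 116, 115, 116, 115, 115]
237 392 [113, 146, 160, 160, 135, 126, 127, 129, 129, 128, 128, 128, 130, 109, 112, 113, 113, 114, 113, 114]
239 392 [113, 162, 178, 165, 124, 91, 60, 44, 43, 43, 51, 79, 78, 99, 114, 115, 115, 115, 115, 115]
241 392 [109, 154, 166, 118, 68, 34, 24, 44, 55, 55, 53, 54, 55, 50, 57, 115, 117, 116, 116, 117]
243 392 [107, 147, 142, 117, 55, 31, 46, 54, 55, 53, 55, 54, 54, 52, 50, 71, 117, 118, 119, 118]
245 392 [114, 137, 159, 123, 71, 40, 38, 54, 56, 54, 54, 53, 53, 54, 48, 76, 83, 117, 117, 117]
247 392 [107, 121, 170, 165, 139, 93, 58, 46, 53, 57, 66, 55, 49, 98, 90, 78, 89, 106, 100, 95]
249 392 [84, 95, 160, 177, 178, 171, 169, 162, 155, 154, 160, 160, 166, 178, 131, 79, 111, 89, 89, 89]
251 392 [80, 83, 156, 178, 179, 178, 179, 179, 180, 178, 177, 176, 176, 176, 161, 117, 112, 113, 85, 85]
[[368.14, 160.07], [367.75, 163.59]] [[402.04, 243.7], [400.27, 243.57]]
[[367.67, 160.27], [367.28, 163.8]] [[401.37, 243.37], [399.61, 243.25]]
```

The top view confirms the knob at (485.6, −137) mm. I'll go above it and check.

Emit:
{"op": "step_arm", "data": {"targets": [{"claw": 0.055,"travel": [0.012,-0.05,0],"roll": 0},{"claw": 0.055,"travel": [0.0236,-0.1,-0.02],"roll": 0},{"claw": 0.055,"travel": [0.0236,-0.109,-0.05],"roll": 0},{"claw": 0.055,"travel": [0.0236,-0.109,-0.07],"roll": 0},{"claw": 0.055,"travel": [0.0236,-0.109,-0.07],"roll": 0},{"claw": 0.055,"travel": [0.0236,-0.109,-0.07],"roll": 0}]}}

```text
t: 19.12
position: [0.4871, -0.1371, 0.1212]
ee_rot: [3.137, -0.006, -1.489]
contact_force: [0.9, -0.2, 1.2]
finger_gap: 0.0549
```

```bash
python3 look.py side i 330 120 410 180
```

```text
scale 6 t 19.175 [ 0.487  -0.137   0.1215] [ 3.137 -0.006 -1.489] [-0.5 -0.2 -1.1] 0.055
```

View pics/side_i.png

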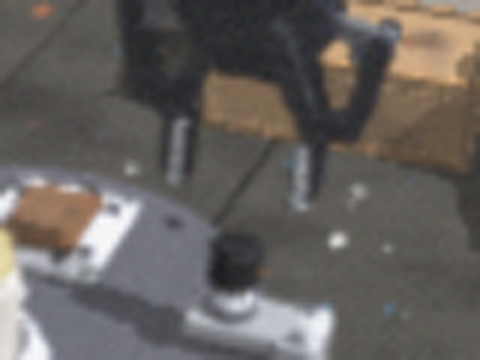

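The fingers (crop 175 and 302) straddle the knob (238) symmetrically. I'll descend.

Emit:
{"op": "step_arm", "data": {"targets": [{"claw": 0.055,"travel": [-0.001,0,-0.02],"roll": 0},{"claw": 0.055,"travel": [-0.001,0,-0.04],"roll": 0},{"claw": 0.055,"travel": [-0.001,0,-0.051],"roll": 0},{"claw": 0.055,"travel": [-0.001,0,-0.051],"roll": 0},{"claw": 0.055,"travel": [-0.001,0,-0.051],"roll": 0}]}}

```text
t: 19.8
position: [0.4869, -0.1369, 0.0714]
ee_rot: [3.139, -0.006, -1.488]
contact_force: [-0.3, -0.2, -0.4]
finger_gap: 0.0548
```

Emit:
{"op": "step_arm", "data": {"targets": [{"claw": 0.045,"travel": [0,0,0],"roll": 0},{"claw": 0.036,"travel": [0,0,0],"roll": 0},{"claw": 0.03,"travel": [0,0,0],"roll": 0},{"claw": 0.027,"travel": [0,0,0],"roll": 0},{"claw": 0.022,"travel": [0,0,0],"roll": 0},{"claw": 0.02,"travel": [0,0,0],"roll": 0}], "force": 40}}

```text
t: 20.55
position: [0.4853, -0.1371, 0.0716]
ee_rot: [3.136, -0.006, -1.489]
contact_force: [-5.1, -0.0, 6.5]
finger_gap: 0.0263
```

The knob is gripped. I'll raise the grip force and pull straight up, watching the force.

Emit:
{"op": "step_arm", "data": {"targets": [{"claw": 0.02,"travel": [0,0,0],"roll": 0},{"claw": 0.02,"travel": [0,0,0.001],"roll": 0},{"claw": 0.02,"travel": [0,0,0.003],"roll": 0},{"claw": 0.02,"travel": [0,0,0.005],"roll": 0},{"claw": 0.02,"travel": [0,0,0.007],"roll": 0},{"claw": 0.02,"travel": [0,0,0.009],"roll": 0},{"claw": 0.02,"travel": [0,0,0.01],"roll": 0},{"claw": 0.02,"travel": [0,0,0.01],"roll": 0}], "force": 90}}

```text
t: 21.55
position: [0.4851, -0.1371, 0.0815]
ee_rot: [3.136, -0.006, -1.489]
contact_force: [1.5, -1.4, -7.4]
finger_gap: 0.0249
```

Force −7.4 N at 10 mm matches the spring, so there is no slip. I'll continue to the stop.

Emit:
{"op": "step_arm", "data": {"targets": [{"claw": 0.02,"travel": [0,0,0.002],"roll": 0},{"claw": 0.02,"travel": [0,0,0.004],"roll": 0},{"claw": 0.02,"travel": [0,0,0.006],"roll": 0},{"claw": 0.02,"travel": [0,0,0.007],"roll": 0},{"claw": 0.02,"travel": [0,0,0.008],"roll": 0},{"claw": 0.02,"travel": [0,0,0.008],"roll": 0}]}}

```text
t: 22.3
position: [0.4851, -0.1371, 0.0895]
ee_rot: [3.136, -0.006, -1.489]
contact_force: [1.8, -1.7, -11.3]
finger_gap: 0.025
```

Emit:
{"op": "step_arm", "data": {"targets": [{"claw": 0.02,"travel": [0,0,0.001],"roll": 0},{"claw": 0.02,"travel": [0,0,0.001],"roll": 0}]}}

```text
t: 22.55
position: [0.4851, -0.137, 0.0901]
ee_rot: [3.136, -0.006, -1.489]
contact_force: [3.2, -1.9, -15.4]
finger_gap: 0.0249
```

The force now climbs above the spring value (15.4 N at 18.5 mm), so the stop is reached. I'll add a slight preload and check the view and the steady force.

Emit:
{"op": "step_arm", "data": {"targets": [{"claw": 0.02,"travel": [0,0,0.001],"roll": 0},{"claw": 0.02,"travel": [0,0,0.001],"roll": 0},{"claw": 0.02,"travel": [0,0,0.001],"roll": 0},{"claw": 0.02,"travel": [0,0,0.001],"roll": 0}]}}

```text
t: 23.05
position: [0.4851, -0.137, 0.0901]
ee_rot: [3.135, -0.006, -1.489]
contact_force: [4.4, -3.7, -20.1]
finger_gap: 0.0247
```

```bash
python3 look.py side j 270 110 390 200; python3 look.py top j 200 100 450 280
```

```text
scale 6 t 23.1 [ 0.4851 -0.1371  0.0901] [ 3.135 -0.006 -1.489] [  4.7  -3.8 -19.1] 0.0247
scale 3.2 t 23.15 [ 0.4851 -0.137   0.0901] [ 3.135 -0.006 -1.489] [  4.4  -1.8 -18.9] 0.0246
```

View pics/side_j.png

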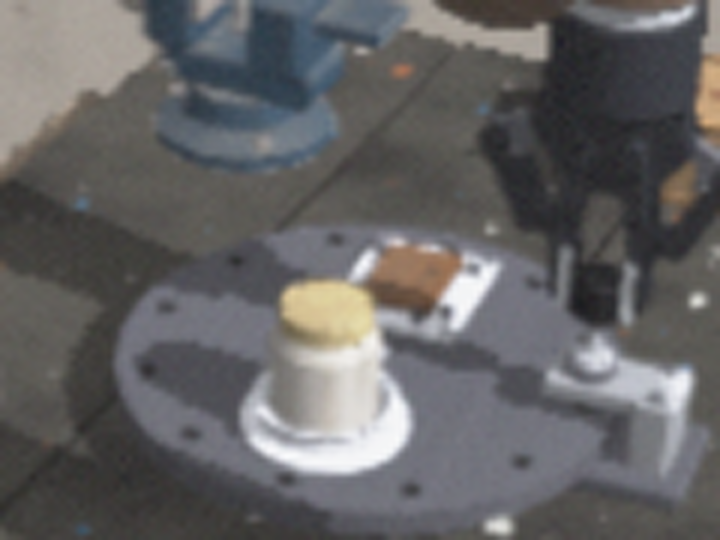

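View pics/top_j.png

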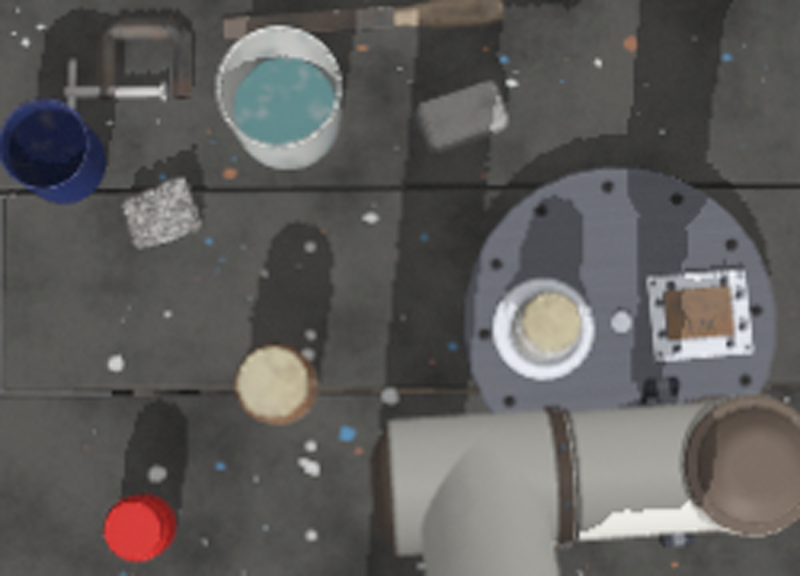

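The knob is raised (side crop (597,290), with the stem visible below it). The TCP is stopped at 0.0901 while the force rises to about 19 N, so it is firmly at the stop. The plate and jar are seated and the other items have not moved.

Run:
```python
from workcell import r
print(r.close_job()); s=r.get_state(); print(s['t'],s['position'],s['contact_force'],s['finger_gap'])
```

```text
the job is handed in; nothing more can be done
None
the job is handed in; nothing more can be done
```

I seated and released the plate and the small jar in their nests, in the order asked. The job was handed in at about 23 s with the plunger still held up at its stop.

- **Sample plate:** it touched the nest floor at tool height 33.7 mm, where I expected 33.6 mm. The last pictures show it flat between all eight pins.
- **Small jar:** it touched the ring floor at tool height 60.0 mm, where I expected 59.8 mm. It stands upright in the ring in both views.
- **Plunger:** the tool rose about 18.5 mm from where it gripped the knob. The pull read 7.4 N at 10 mm and 11.3 N at 18 mm, matching the spring. It then rose to about 19 N while the tool stopped moving at 90.1 mm, so the plunger is at its stop and held with a 90 N grip.
- **Bystanders:** the large jar, the wool pad and the rubbing block look unmoved in the last top view.

Two readings disagreed slightly:
- **Camera views:** before the jar went in, the side view put the ring 2–3 mm away from where the top view had it. I shifted the jar 1.5 mm and it went in without resistance.
- **Finger gap:** it read 1.5–2 mm under the true width when gripping the plate, jar and knob. At the full 90 N on the knob this grew to about 3 mm, probably from the pads giving.

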